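Tighten the nut down in the check-valve housing and close it

TASK

Take the red-headed socket extension out of its orange stand, lower it down the bore of the blue valve housing onto the brass nut at the bottom and turn the nut clockwise (seen from above) until it is hard up against its stop, draw the extension out without turning the nut back, then put the extension back upright in the stand. After that lay the round aluminium cover disc centred over the bore, grip bar up, and press it down until its rubber seal has sunk in and the disc sits level and fully down on the housing. Do not shift the other things lying about.

Things in the scene. Friction and masses are not known exactly. Their poses are not given: they have to be found in the camera images.
- housing: Blue round valve housing, fixed to the table, on a dark square flange 116 x 116 x 12 mm with four small bolts; barrel 84 mm across (89 mm at the collar below the top), top face 110 mm above the table; two short brass ports on either side (along its y, 67 mm out, 66 mm up). A deep bore opens in its top (see housing_mouth). Origin: on the bore axis at the table; z up.
- housing_mouth (a point): Centre of the bore mouth, in the plane of the housing's top face, 110 mm above the table. The bore is 54 mm wide, narrows by a cone between 63 and 46 mm above the table to 47 mm (a self-centring guide for the socket), and has a flat floor 20 mm above the table.
- nut_top (a point): Centre of the top of the brass hex nut's chamfer, on the bore axis, 35 mm above the table. Nut: from 20 mm up, hex 12 mm high and 30 mm across flats, then a 3 mm chamfer and a round stud end 18 mm wide, 5 mm higher. Its frame turns with the nut: its x axis is square to one pair of flats.
- nut (a joint): Turn of the nut about the bore axis, rad; grows clockwise seen from above (the tightening direction). Stop at 1.3; starts between 0.2 and 0.5. Dry friction of about 0.35 N m; stays where it is left. A socket driven hard against the stop can jam and carry the nut back if turned back far; easing back some 0.1 rad frees it.
- seal (a joint): Sinking of the black rubber seal ring (67 mm outside, 58 mm inside) in the housing's top face, m. 0: it stands 5 mm proud of the top face; 0.005: flush, so that a cover lies on the top face itself. Needs about 5 N of downward push, stays where it is left.
- extension: Socket extension, 172 mm long, 0.22 kg, upright in the stand: steel hex socket at the foot, 44 mm over corners, slim shank 16 mm thick with a 26 mm collar below the head, red square head 28 x 28 mm from 128 to 172 mm above the foot, to be gripped. Origin: centre of the foot's end face; z up along the shank; x and y square to the head's faces.
- extension_foot (a point): Centre of the foot's end face. Hex cavity above it: 33 mm across flats, 26 mm deep, open below; extension's x is square to one pair of its flats, so it slips over the nut when its x is a multiple of 60 degrees from nut_top's x (about 12 degrees of play either way). Fully on, the foot stands on the bore floor; otherwise it rests 12 mm or more higher.
- stand: Tool stand, fixed to the table: black square base 86 x 86 x 10 mm with an upright orange tube, 62 mm inside, 70 mm outside (74 mm at the rim), rim 55 mm above the table. Origin: on the tube's axis at the table; z up. It stands left or right of the housing.
- stand_in (a point): Centre of the floor inside the stand's tube, 10 mm above the table.
- cover: Loose aluminium cover disc, 72 mm across, 8 mm thick, 0.08 kg, with a green grip bar standing on its upper face (44 mm long along its x, 12 mm wide along its y, top 26 mm above the underside). It lies flat on the table on the other side of the housing from the stand. Origin: centre of its underside; z up.
- oring_kit: Bystander: small flat cardboard box 56 x 90 x 22 mm.
- marker_blue: Bystander: marker pen with blue cap, 122 mm long, 12 mm thick.
- screwdriver: Bystander: red screwdriver 156 mm long, 24 mm thick.
- petri_dish: Bystander: clear dish 69 mm wide, 12 mm high.
- fitting_a: Bystander: small brass fitting with black cap, 18 x 16 x 32 mm high, standing.
- wrench: Bystander: open-ended spanner 160 mm long, 7 mm thick.
Not all that is in view belongs to the job. What is shaped like the cover but pink or turquoise is not meant.

How it is judged:
By the outcome, as a careful person would: the job done as asked, in the order asked, and still so for the second after the job is handed in, with the robot touching nothing.
It also fails if it takes over 69 s, if anything falls off the work surface, if the arm or the gripper's body presses on something with over 40 N, if the wrist force passes 120 N, or if a joint passes its speed limit or range.

ROBOT

A 6-joint arm with a two-finger parallel gripper is mounted at the origin on a cart in front of the work surface, level with it; the furniture and walls round the work are solid. World frame = base frame: x ahead of the robot, y to its left, z up, the work surface at z = 0. Lengths are in m, angles in degrees, forces in N, time in s.
With the tool pointing down it reaches from about 0.25 to 0.775 m from the base axis. Payload 4 kg.
Tool frame: the origin (TCP) lies on the mounting face of the last link; the fingertips stand 199 mm ahead of it and the grasp point (between the pads) lies 180 mm ahead of it; x points along the fingers, y is the direction in which the jaws open and shut, and the axes are right-handed (so a half turn about x gives the same grasp; the last joint's range is limited). The gripper opens to 94 mm and grips with 3 to 60 N. Pads are 16 mm wide; open, the fingers measure 119 mm over their backs; the gripper's body (75 mm by 177 mm) begins 78 mm behind the grasp point.
Start: joints at [58.837, 4.996, 78.535, -0, 96.463, -5.907], TCP at [0.235, 0.497, 0.405] pointing down, gripper open.
Joint ranges: [-177.83, 177.83], [-43.37, 116.18], [15.69, 146.23], [-61.86, 241.86], [9.47, 152.12], [-147.06, 147.06]. Speed limits (degrees/s): [159.86, 159.86, 180, 180, 180, 180].

INTERFACE

Orientations are given as a 3x3 rotation matrix whose columns are the frame's x, y, z axes.
In Python, from plant import reach, servo_line, move_j, open_gripper, clamp, dwell, ik, get_image, calibration, Unreachable, job_done, get_clock, get_q, get_qvel, get_joint_efforts, get_eef_pos, get_eef_rot, get_contact_force, get_wrist_torque, get_opening gives the robot as it stands. Calls block until the motion is done:
- reach(position, orientation): joint-space move of the TCP to a pose.
- servo_line(position, rot=None, v=0.15, threshold=None): straight line of the TCP; rot=None keeps the orientation; v is the mean speed in m/s. With threshold (N) it stops when the force on the tool has changed by that much, and returns True; else False.
- move_j(angles): joint-space move.
- open_gripper() and clamp(grip_force=None): open the fingers fully, or close them until they stop; grip_force is the grip in N (None keeps the last).
- dwell(seconds).
- ik(position, orientation): joint angles nearest the present ones, or None.
- get_image(name): name is "side" or "top"; returns (picture, depth): 384x512x3 uint8, red, green, blue; 384x512 float32, m along the optical axis (not along the pixel's ray), 0 where there is no reading.
- calibration(name): a dict with "intrinsics" (3x3 intrinsics, pixels), "D" ([k1, k2, p1, p2, k3] as OpenCV has them; the pictures are not rectified), "view" (4x4, takes a point from world to camera coordinates). Camera axes: x right, y down, z forward; pixel columns grow to the right and rows downward; lengths in m; the calibration is good to about 2 mm. A picture is of the moment at which its call begins. calibration takes no time and is no camera call.
A pose or a line that the arm cannot do raises Unreachable and nothing moves.
- job_done(): hands the job in, once; it reports no verdict.
Readings, each from a call of its own:
- get_clock(): time.
- get_q(): joint angles.
- get_qvel(): joint speeds.
- get_joint_efforts(): joint torques, N m.
- get_eef_pos(): TCP position.
- get_eef_rot(): TCP orientation.
- get_contact_force(): force on the tool from outside, world axes, zero at the start.
- get_wrist_torque(): the same for the moment, N m.
- get_opening(): finger opening in m.
Only numpy, scipy, OpenCV 4.12 (cv2) and the standard library are available. Lean on these libraries where they do the work, as an engineer would, in place of code of your own. Each camera call takes 0.05 s, during which the arm holds its last target. There are 200 camera calls.

## Working session

There is one attempt and no reset: what is moved stays moved. The work goes in short steps, each a Python script; the robot and the scene stay as the last script left them, time stands still between calls to the robot, and variables do not carry over. Pictures are saved under pics/ and viewed, about 8 in all and at most 12, crops included, and the job is handed in when it is done.

```bash
ls; mkdir -p pics; python3 - <<'E'
from plant import *
import cv2, numpy as np
for n in ("top","side"):
    im,d=get_image(n); cv2.imwrite(f"pics/{n}0.png",im[:,:,::-1]); np.savez(f"pics/{n}0.npz",im=im,d=d)
    c=calibration(n); print(n,c["intrinsics"],c["D"],np.round(c["view"],3).tolist(), (d>0).mean())
a=cv2.imread("pics/top0.png");b=cv2.imread("pics/side0.png")
cv2.imwrite("pics/both0.png",cv2.resize(np.hstack([a,b]),(800,300)))
print(get_clock())
E
```

```text
pics
top [[411.74022796   0.         249.71980813]
 [  0.         411.74022796 190.04954967]
 [  0.           0.           1.        ]] [-0.08628991  0.          0.          0.          0.        ] [[-0.027, -1.0, -0.004, 0.098], [-0.999, 0.027, -0.042, 0.506], [0.043, 0.003, -0.999, 1.282], [0.0, 0.0, 0.0, 1.0]] 0.99609375
side [[410.12180674   0.         256.0465389 ]
 [  0.         410.12180674 190.17040626]
 [  0.           0.           1.        ]] [0.00155192 0.         0.         0.         0.        ] [[0.896, -0.444, 0.005, -0.403], [-0.294, -0.603, -0.741, 0.265], [0.332, 0.663, -0.671, 1.02], [0.0, 0.0, 0.0, 1.0]] 0.9958750406901041
0.1
```

View pics/top0.png

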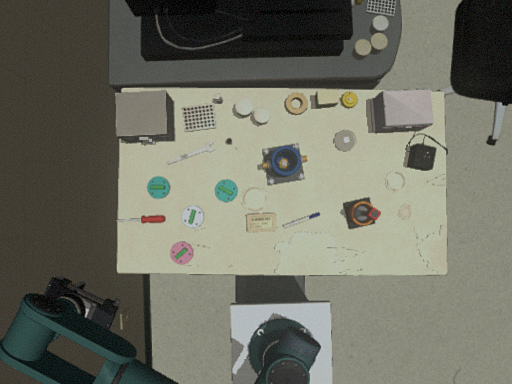

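View pics/side0.png

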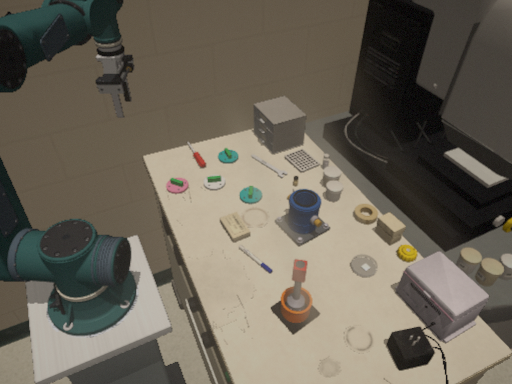

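The cover candidates in the top view are turquoise at (158,187) and (226,190), pink at (181,253), white/aluminium with a green bar at (193,216), and a grey bar-less disc at (345,140). I choose (193,216), which lies on the far side of the housing from the stand at (362,212). Next I check it in a close crop and measure.

```bash
cat > h.py <<'E'
from plant import *
import cv2, numpy as np
def cam(n):
    c=calibration(n);V=np.array(c["view"]);return np.array(c["intrinsics"]),np.array(c["D"]),V[:3,:3],V[:3,3]
def ray(n,px):
    K,D,R,t=cam(n);p=cv2.undistortPoints(np.float64(px).reshape(-1,1,2),K,D)[:,0]
    return -R.T@t,np.c_[p,np.ones(len(p))]@R
def plane(n,px,z):
    C,d=ray(n,px);return C+d*((z-C[2])/d[:,2])[:,None]
def proj(n,P):
    K,D,R,t=cam(n);return cv2.projectPoints(np.float64(P).reshape(-1,1,3),cv2.Rodrigues(R)[0],t,K,D)[0][:,0]
def depthpts(n,px,d):
    K,D,R,t=cam(n);C,r=ray(n,px);return C+r*np.array([d[int(v),int(u)] for u,v in px])[:,None]
def tri(pa,pb):
    A=[];b=[]
    for n,p in(("top",pa),("side",pb)):
        C,d=ray(n,[p]);d=d[0]/np.linalg.norm(d);M=np.eye(3)-np.outer(d,d);A.append(M);b.append(M@C)
    return np.linalg.lstsq(np.vstack(A),np.hstack(b),rcond=None)[0]
def mask(im,h0,h1,s0,v0=40,roi=None):
    hsv=cv2.cvtColor(im,cv2.COLOR_RGB2HSV);H=hsv[...,0]
    hm=(H>=h0)&(H<=h1) if h0<=h1 else (H>=h0)|(H<=h1)
    m=hm&(hsv[...,1]>=s0)&(hsv[...,2]>=v0)
    if roi: k=np.zeros_like(m);k[roi[1]:roi[3],roi[0]:roi[2]]=1;m&=k
    return m
def px(m): v,u=np.nonzero(m);return np.c_[u,v].astype(float)
def rotdown(yaw): # jaws (tool y) at yaw deg in the world
    a=np.radians(yaw);y=np.array([np.cos(a),np.sin(a),0]);x=np.array([0,0,-1.]);return np.c_[x,y,np.cross(x,y)]
E
python3 - <<'E'
import cv2,numpy as np
a=cv2.imread("pics/top0.png");b=cv2.imread("pics/side0.png")
c=lambda i,u,v,w,s:cv2.resize(i[v-w:v+w,u-w:u+w],(s,s),interpolation=cv2.INTER_CUBIC)
r1=np.hstack([c(a,284,162,30,260),c(a,362,212,30,260),c(a,193,216,22,260)])
r2=np.hstack([c(b,303,212,40,260),c(b,297,292,40,260),c(b,214,182,22,260)])
cv2.imwrite("pics/crop1.png",np.vstack([r1,r2]))
from h import *
z=np.load("pics/top0.npz");im,d=z["im"],z["d"]
for nm,p in dict(hous=(284,162),stand=(362,212),head=(374,212),cov=(193,216)).items():
    print(nm,np.round(depthpts("top",[p],d),4))
hsv=cv2.cvtColor(im,cv2.COLOR_RGB2HSV)
for p in [(374,212),(348,213),(193,216),(283,150),(303,159),(186,217)]: print(p,hsv[p[1],p[0]])
E
```

```text
hous [[ 0.5913 -0.0239  0.037 ]]
stand [[ 0.4312 -0.247   0.0867]]
head [[ 0.4319 -0.2551  0.1801]]
cov [[0.4322 0.2635 0.0179]]
(374, 212) [60 16 96]
(348, 213) [27 40 64]
(193, 216) [ 63 104 118]
(283, 150) [60 20 65]
(303, 159) [ 19 125 170]
(186, 217) [103  12 190]
```

View pics/crop1.png

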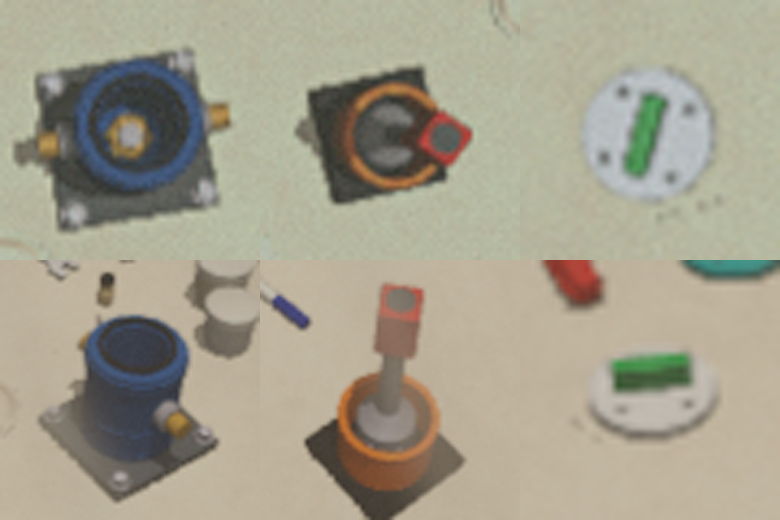

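```bash
cat > m1.py <<'E'
from h import *
from scipy.optimize import least_squares
def grab(n,k=6):
    g=[get_image(n) for _ in range(k)]
    return np.mean([x[0] for x in g],0).astype(np.uint8),np.median([x[1] for x in g],0)
def circ(P,r=None):
    c0=P.mean(0)
    f=(lambda q:np.hypot(*(P-q[:2]).T)-(r or q[2]))
    s=least_squares(f,[*c0,0.04],loss="soft_l1",f_scale=.002);return s.x,np.std(f(s.x))
def world(n,d):
    v,u=np.mgrid[0:384,0:512];p=np.c_[u.ravel(),v.ravel()].astype(float)
    C,r=ray(n,p);return (C+r*d.reshape(-1,1)).reshape(384,512,3)
E
python3 - <<'E'
from m1 import *
S={}
for n in("top","side"):
    im,d=grab(n);S[n]=(im,d,world(n,d));np.savez(f"pics/{n}1.npz",im=im,d=d)
for n in S:
    im,d,W=S[n]
    print(n,"table z med/std",np.median(W[235:265,300:400,2] if n=="top" else W[300:330,215:245,2]),np.std(W[235:265,300:400,2]))
    def near(c,r,z0,z1): return (np.hypot(W[...,0]-c[0],W[...,1]-c[1])<r)&(W[...,2]>z0)&(W[...,2]<z1)
    m=near((.55,0),.09,.104,.12);P=W[m];print("house top",m.sum(),P.mean(0),(P.min(0)+P.max(0))/2)
    # outer rim in plane .11: outline of the mask
    cs,_=cv2.findContours(m.astype(np.uint8),cv2.RETR_EXTERNAL,cv2.CHAIN_APPROX_NONE);q=max(cs,key=cv2.contourArea)[:,0]
    print(" outer circ",circ(plane(n,q,.11)[:,:2]), cv2.fitEllipse(q))
    m=near((.43,-.22),.07,.048,.06);P=W[m];print("stand rim",m.sum(),circ(P[:,:2]))
    m=near((.43,-.25),.06,.172,.19);P=W[m];print("head top",m.sum(),P.mean(0))
    m=near((.43,.263),.06,.004,.012);q=px(m);print("cover",m.sum(),circ(np.array(plane(n,cv2.convexHull(q.astype(np.float32))[:,0],.008))[:,:2]))
    g=mask(im,45,80,90,40,(180,200,206,232) if n=="top" else (200,170,230,195));q=px(g)
    P=plane(n,q,.026)[:,:2];e=cv2.minAreaRect(q.astype(np.float32));u,s,vt=np.linalg.svd(P-P.mean(0))
    print("bar",len(q),P.mean(0),np.degrees(np.arctan2(vt[0,1],vt[0,0])),s/np.sqrt(len(q))*3.46)
E
```

```text
top table z med/std -0.0014508502850321126 0.001346507308176352
house top 439 [ 0.58750459 -0.02190093  0.10952394] [ 0.5881798  -0.02284266  0.11021917]
 outer circ (array([ 0.58757986, -0.02190584,  0.04236821]), np.float64(0.0010889086316891229)) ((285.2973327636719, 160.54132080078125), (28.938039779663086, 29.15815544128418), 95.361328125)
stand rim 190 (array([ 0.42786329, -0.26535536,  0.02948769]), np.float64(0.008826296512741432))
head top 112 [ 0.42900409 -0.25386066  0.18086809]
cover 330 (array([0.43150097, 0.26863968, 0.03450142]), np.float64(0.0008537199333712561))
bar 39 [0.43139045 0.26688738] 161.74977178841118 [0.03978981 0.00929754]
side table z med/std -0.0005006898115558212 0.020120371711953158
house top 405 [ 0.58517078 -0.02808039  0.10998367] [ 0.58699874 -0.02437309  0.11012596]
 outer circ (array([ 0.58630534, -0.02606916,  0.04306508]), np.float64(0.0010863582574931064)) ((305.12420654296875, 200.08251953125), (21.715112686157227, 31.337966918945312), 97.22085571289062)
stand rim 364 (array([ 0.43170449, -0.24901946,  0.02532769]), np.float64(0.009300007104782352))
head top 168 [ 0.42549776 -0.25832284  0.18075046]
cover 188 (array([0.42976607, 0.26505422, 0.03607794]), np.float64(0.0007569659167122988))
bar 55 [0.42686038 0.26156965] 166.52661348458278 [0.03997413 0.02277575]
```

```bash
python3 - <<'E'
from m1 import *
for n in("top","side"):
    z=np.load(f"pics/{n}1.npz");im,d=z["im"],z["d"];W=world(n,d)
    roi=(340,190,385,235) if n=="top" else (270,255,325,330)
    near=lambda c,r,z0,z1:(np.hypot(W[...,0]-c[0],W[...,1]-c[1])<r)&(W[...,2]>z0)&(W[...,2]<z1)
    # stand: orange pixels near rim height
    o=mask(im,3,20,110,40,roi)&near((.43,-.235),.06,.047,.062);P=plane(n,px(o),.055)[:,:2]
    print(n,"rim",o.sum(),circ(P))
    # head
    m=near((.43,-.255),.04,.172,.19);q=px(m).astype(np.float32);P=plane(n,q,.182)[:,:2]
    r=cv2.minAreaRect((P*1000).astype(np.float32));print("head rect",r,"W mean",P.mean(0))
    # steel foot/shank: heights
    m=near((.43,-.24),.03,.012,.13);print("shank pts")
    for a,b in((.03,.05),(.07,.09),(.09,.11),(.11,.135),(.14,.17)):
        k=near((.43,-.245),.028 if a<.06 else .04,a,b)
        if k.sum(): print(a,k.sum(),np.round(W[k].mean(0),4))
    # flange corners
    if n=="top":
        k=mask(im,10,30,100,60,(255,140,315,185));lab,L,st,ce=cv2.connectedComponentsWithStats(k.astype(np.uint8))
        for i in range(1,lab):
            if st[i,4]>6:
                zz=np.median(W[...,2][L==i]);print("brass",st[i,4],ce[i],plane(n,[ce[i]],.066 if abs(ce[i][0]-285)>12 else .033)[0],zz)
        U=cv2.resize(im[140:185,255:315],None,fx=12,fy=12,interpolation=cv2.INTER_CUBIC);cv2.imwrite("pics/nut1.png",U[:,:,::-1])
E
```

```text
top rim 103 (array([ 0.42854969, -0.25811169,  0.03353559]), np.float64(0.0016902193675328871))
head rect ((429.06842041015625, -253.38211059570312), (29.033857345581055, 29.10877799987793), 53.85386276245117) W mean [ 0.429031  -0.2535281]
shank pts
0.03 58 [ 0.4312 -0.2412  0.0424]
0.07 11 [ 0.4303 -0.2485  0.0808]
0.09 8 [ 0.4305 -0.2486  0.0986]
0.11 1 [ 0.4343 -0.2492  0.1114]
0.14 38 [ 0.4298 -0.2443  0.1555]
brass 19 [304.42105263 158.10526316] [ 0.59830832 -0.08365186  0.066     ] 0.07384254489502196
brass 35 [282.6        163.17142857] [ 0.58819289 -0.01982109  0.033     ] 0.032996587679421374
brass 21 [264.52380952 164.85714286] [0.58107061 0.03742419 0.066     ] 0.07287773807216569
side rim 201 (array([ 0.42591321, -0.25914609,  0.03340083]), np.float64(0.0020985885201794522))
head rect ((424.7769470214844, -258.7537841796875), (34.30449295043945, 27.454307556152344), 52.754695892333984) W mean [ 0.42493461 -0.25907862]
shank pts
0.03 103 [ 0.427  -0.2428  0.0432]
0.07 36 [ 0.4242 -0.2602  0.0805]
0.09 37 [ 0.4241 -0.2597  0.1003]
0.11 32 [ 0.4233 -0.2603  0.1194]
0.14 111 [ 0.4196 -0.266   0.1557]
```

View pics/nut1.png

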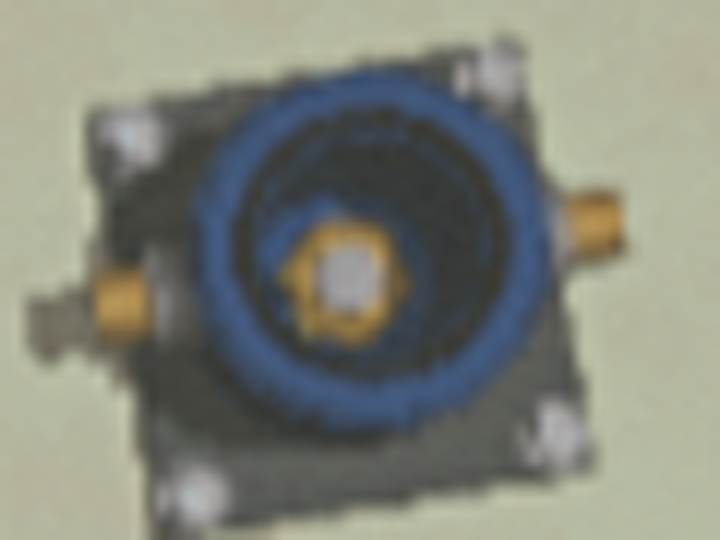

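The crop confirms the choice: a white-metal disc with a green bar. The nut, with its grey stud, is visible in the bore. Next I find the hex phases of the nut and socket, plus the wrist options.

```bash
python3 - <<'E'
from m1 import *
z=np.load("pics/top1.npz");im,d=z["im"],z["d"];W=world("top",d)
# nut: brass + stud blob, at 16x
s=16;u0,v0=272,152;U=cv2.resize(im[v0:v0+22,u0:u0+22],None,fx=s,fy=s,interpolation=cv2.INTER_CUBIC)
hsv=cv2.cvtColor(U,cv2.COLOR_RGB2HSV)
for s0 in(70,90,110):
    m=((hsv[...,0]>8)&(hsv[...,0]<32)&(hsv[...,1]>s0)&(hsv[...,2]>60)).astype(np.uint8)
    cs,_=cv2.findContours(m,cv2.RETR_EXTERNAL,cv2.CHAIN_APPROX_NONE);c=cv2.convexHull(max(cs,key=cv2.contourArea))
    f=np.zeros_like(m);cv2.fillPoly(f,[c],1)
    P=plane("top",(px(f)+.5)/s-.5+[u0,v0],.031)[:,:2];P0=P.mean(0);w=P-P0;r=np.hypot(*w.T);th=np.arctan2(w[:,1],w[:,0])
    h=[np.sum(r**k*np.exp(1j*k*th))/np.sum(r**k) for k in(2,6)]
    print("nut",s0,P0,"corner yaw mod60",np.degrees(np.angle(h[1]))/6,"strength",abs(np.array(h)),"flat yaw",np.degrees(np.angle(h[1]))/6+30, "extent",2*r.max())
# stand crop
A=cv2.resize(im[192:232,342:384],(520,500),interpolation=cv2.INTER_CUBIC)
z2=np.load("pics/side1.npz")["im"];B=cv2.resize(z2[275:315,275:317],(280,500),interpolation=cv2.INTER_CUBIC)
cv2.imwrite("pics/sock.png",cv2.convertScaleAbs(np.hstack([A,B])[:,:,::-1],alpha=1.6))
print(get_eef_rot().round(3).tolist())
for yaw in(-36.6,53.4,143.4,233.4): print(yaw,ik([.427,-.2565,.345],rotdown(yaw)),ik([.587,-.024,.40],rotdown(yaw)))
E
```

```text
nut 70 [ 0.58860632 -0.02212919] corner yaw mod60 22.782721405763116 strength [0.05900461 0.13521069] flat yaw 52.78272140576311 extent 0.034119298352118584
nut 90 [ 0.5886909  -0.02220315] corner yaw mod60 22.61404600587454 strength [0.05138693 0.14011434] flat yaw 52.61404600587454 extent 0.03257275829996012
nut 110 [ 0.58878076 -0.02166455] corner yaw mod60 20.43558532749479 strength [0.12323057 0.1449241 ] flat yaw 50.43558532749479 extent 0.031601791604416576
[[0.0, 0.427, 0.904], [0.0, 0.904, -0.427], [-1.0, 0.0, 0.0]]
-36.6 [-3.75178291e+01 -5.09383223e-01  9.10196697e+01 -2.54444375e-14
  8.94897135e+01 -9.17829126e-01] [-7.86984804e+00  9.84577388e+00  7.36630497e+01 -2.54444375e-14
  9.64911764e+01  2.87301520e+01]
53.4 [-3.75178291e+01 -5.09383223e-01  9.10196697e+01 -2.54444375e-14
  8.94897135e+01 -9.09178291e+01] [-7.86984804e+00  9.84577388e+00  7.36630497e+01 -2.54444375e-14
  9.64911764e+01 -6.12698480e+01]
143.4 None None
233.4 [-37.51782913  -0.50938322  91.0196697    0.          89.48971352
  89.08217087] [ -7.86984804   9.84577388  73.66304973   0.          96.49117638
 118.73015196]
```

View pics/sock.png

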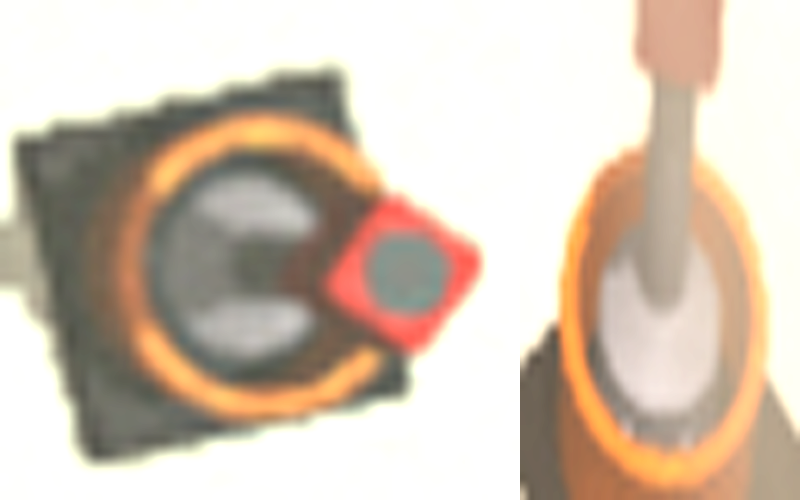

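Nut flats are at yaw ≈ −7.5°, i.e. joint ≈ 0.27 given the housing yaw of 8.1°, which is plausible. The socket phase (−6.6° or 23.4°) can't be told while it is in the stand, so I grasp the extension, lift it and look.

```bash
python3 - <<'E'
from m1 import *
R=rotdown(53.4);p=[.427,-.2565]
reach(np.array([*p,.43]),R);print(get_clock())
servo_line(np.array([*p,.342]),v=.15,threshold=15)
print(get_eef_pos(),get_contact_force())
clamp(40);print("open",get_opening(),get_contact_force(),get_wrist_torque())
print(servo_line(np.array([*p,.48]),v=.2),get_opening(),get_contact_force(),get_clock())
im,d=get_image("side");it,dt=get_image("top")
np.savez("pics/lift.npz",im=im,d=d,it=it,dt=dt)
f=proj("side",[[*p,.148]])[0];print(f)
u,v=map(int,f)
A=cv2.resize(im[v-55:v+25,u-40:u+40],(580,580),interpolation=cv2.INTER_CUBIC)
cv2.imwrite("pics/lift.png",A[:,:,::-1])
E
```

```text
3.4417
[ 0.4272903  -0.25653059  0.34287242] [ 0.69193392 -0.71911205 -0.29801661]
open 0.0278096569121104 [ 0.26317192  0.81124309 -0.02394761] [ 0.1110045  -0.06487114 -0.01805017]
False 0.02821139848592311 [-0.2078798   0.14805731 -2.01997723] 6.0417
[299.26093611 274.71373094]
```

View pics/lift.png

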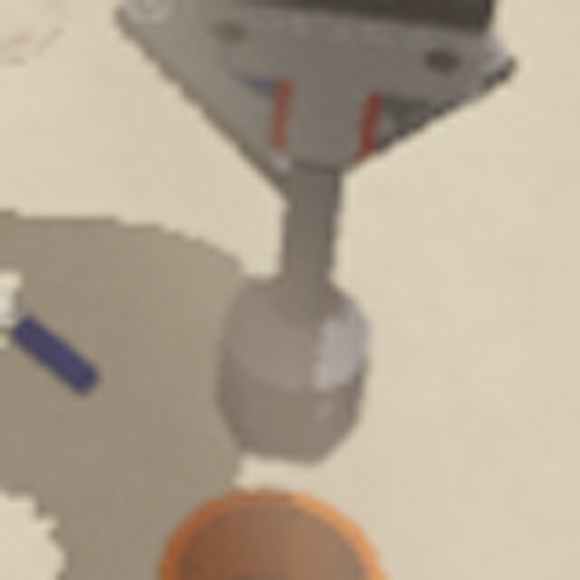

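```bash
python3 - <<'E'
from m1 import *
im=np.load("pics/lift.npz")["im"]
C=np.array([(218,395),(240,450),(325,462),(360,410)])*80/580+[259,219]-.5
P=plane("side",C,.148)[:,:2];print(P)
for a,b in zip(P,P[1:]): e=b-a;print("edge",np.hypot(*e),"normal yaw mod60",(np.degrees(np.arctan2(e[1],e[0]))-90)%60)
for ctr in((.427,-.2565),(.4245,-.2585)):
  for p in P: w=p-ctr;print(ctr,"corner",np.hypot(*w).round(4),((np.degrees(np.arctan2(w[1],w[0]))-30)%60).round(1))
E
```

```text
[[ 0.40837697 -0.24225506]
 [ 0.40437494 -0.26240763]
 [ 0.4247937  -0.27715453]
 [ 0.44392033 -0.26579221]]
edge 0.020546104412056027 normal yaw mod60 48.767941258218826
edge 0.025187237008103054 normal yaw mod60 54.162318938369424
edge 0.022247023950483946 normal yaw mod60 0.7127389685889725
(0.427, -0.2565) corner 0.0234 52.6
(0.427, -0.2565) corner 0.0234 44.6
(0.427, -0.2565) corner 0.0208 53.9
(0.427, -0.2565) corner 0.0193 1.2
(0.4245, -0.2585) corner 0.0229 44.8
(0.4245, -0.2585) corner 0.0205 41.0
(0.4245, -0.2585) corner 0.0187 0.9
(0.4245, -0.2585) corner 0.0207 9.4
```

Edge lengths ≈ 22 mm match the hex side, and the flats at ≈ 54° match the 53.4° (−6.6°) case, so the socket is already in phase with the nut. Now I carry it over and lower it.

```bash
python3 - <<'E'
from m1 import *
R=rotdown(53.4);h=np.array([.587,-.024])
servo_line(np.array([*h,.48]),rot=R,v=.25)
print(get_clock(),get_eef_pos(),get_contact_force())
r=servo_line(np.array([*h,.354]),v=.08,threshold=8)
print(r,get_clock(),get_eef_pos(),get_contact_force(),get_wrist_torque(),get_opening(),get_q())
E
```

```text
7.4167 [ 0.58658906 -0.02485558  0.48007534] [ 0.36973883  1.01560612 -2.44985951]
True 8.7417 [ 0.58737062 -0.02364531  0.36314726] [ 0.61257116 -0.36859304  2.43073317] [ 0.05317099 -0.05523665  0.02525286] 0.028059178455042647 [ -7.85496461  10.41640463  77.17636415   0.09470641  92.28506243
 -61.27004219]
```

```bash
cat > tw.py <<'E'
from m1 import *
def turn(dyaw,dz=0,v=.02):
    """rotate tool about its axis by dyaw deg (world, + = ccw from above)"""
    q=np.array(get_q());q[5]-=dyaw;move_j(q)
def st(t=""):
    print(t,round(get_clock(),2),np.round(get_eef_pos(),4),"F",np.round(get_contact_force(),1),"M",np.round(get_wrist_torque(),2),"q6",round(get_q()[5],1))
E
python3 - <<'E'
from tw import *
h=np.array([.587,-.024])
r=servo_line(np.array([*h,.354]),v=.03,threshold=10);st(r)
for yaw in (49.4,57.4,45.4,61.4):
    if get_eef_pos()[2]<.357: break
    z=get_eef_pos()[2]
    servo_line(np.array([*h,z]),rot=rotdown(yaw),v=.05);st(f"yaw{yaw}")
    r=servo_line(np.array([*h,.354]),v=.03,threshold=10);st(r)
E
```

```text
False 9.13 [ 0.5875 -0.0236  0.3534] F [ 3.8  2.4 -3.2] M [ 0.79 -1.35 -0.01] q6 -61.3
```

It went on: the foot is at about 21 mm and only the weight is felt. Now I turn clockwise in steps, watching the torque.

```bash
python3 - <<'E'
from tw import *
p=get_eef_pos();servo_line(np.array(p)+[.001,.0006,0],v=.03);st("shift")
tot=0
for d in (20,20,10,6)+(4,)*8:
    turn(-d);tot+=d;st(f"turn {tot}")
    if abs(get_wrist_torque()[2])>1.2: break
print(get_opening())
E
```

```text
shift 9.38 [ 0.5887 -0.023   0.3529] F [ 2.2  1.1 -2.3] M [ 0.33 -0.91 -0.01] q6 -61.2
turn 20 9.81 [ 0.589  -0.0228  0.3529] F [ 4.3  2.  -3.5] M [ 0.62 -1.51 -0.07] q6 -41.4
turn 40 10.23 [ 0.5891 -0.0228  0.3529] F [ 3.7  1.9 -2.1] M [ 0.45 -1.18 -0.03] q6 -21.6
turn 50 10.52 [ 0.5891 -0.0229  0.3529] F [ 3.2  1.9 -2.7] M [ 0.4  -1.11 -0.11] q6 -11.9
turn 56 10.77 [ 0.5891 -0.0229  0.3529] F [ 3.   0.7 -2.6] M [ 0.44 -1.03 -0.02] q6 -6.1
turn 60 11.02 [ 0.589  -0.0229  0.3529] F [ 4.1  1.9 -1.8] M [ 0.4  -1.02  0.14] q6 -2.4
turn 64 11.27 [ 0.589  -0.0229  0.3529] F [ 3.4  1.7 -2.4] M [ 0.54 -1.05  0.12] q6 1.5
turn 68 11.52 [ 0.589  -0.0229  0.3529] F [ 2.5  1.9 -2.9] M [ 0.47 -1.03  0.09] q6 5.3
turn 72 11.77 [ 0.589  -0.023   0.3529] F [ 3.2  1.3 -1.8] M [ 0.52 -1.03  0.1 ] q6 9.1
turn 76 12.02 [ 0.589  -0.0229  0.3529] F [ 3.   1.2 -1.7] M [ 0.48 -1.01  0.07] q6 13.0
turn 80 12.27 [ 0.589  -0.0229  0.3529] F [ 3.2  1.4 -2.2] M [ 0.46 -0.99  0.2 ] q6 16.8
turn 84 12.52 [ 0.589  -0.023   0.3529] F [ 4.3  1.1 -1.9] M [ 0.47 -0.98 -0.24] q6 20.7
turn 88 12.77 [ 0.589  -0.023   0.3521] F [ 4.8  1.7 -2.2] M [ 0.47 -1.25  0.19] q6 24.6
0.02736450695416502
```

```bash
python3 - <<'E'
from tw import *
im,d=get_image("side");A=cv2.resize(im[130:240,250:360],(560,560),interpolation=cv2.INTER_CUBIC);cv2.imwrite("pics/in.png",A[:,:,::-1])
for i in range(5):
    turn(-4);st(f"{92+4*i}")
    if abs(get_wrist_torque()[2])>1.2: break
print(get_opening())
E
```

```text
92 13.07 [ 0.589  -0.0231  0.3521] F [ 3.6  1.9 -1.7] M [ 0.3  -1.03  0.36] q6 28.4
96 13.32 [ 0.589  -0.0232  0.3522] F [3.  0.8 1. ] M [ 0.38 -0.89  0.12] q6 32.3
100 13.57 [ 0.5889 -0.0232  0.3526] F [ 2.7  2.5 -0.8] M [ 0.47 -0.72  0.04] q6 36.1
104 13.82 [ 0.5889 -0.0232  0.353 ] F [2.  2.4 0.2] M [ 0.6  -0.66 -0.36] q6 40.0
108 14.07 [ 0.5888 -0.0232  0.353 ] F [ 3.1  1.5 -0.2] M [ 0.64 -0.75 -0.11] q6 43.8
0.027994928486328462
```

View pics/in.png

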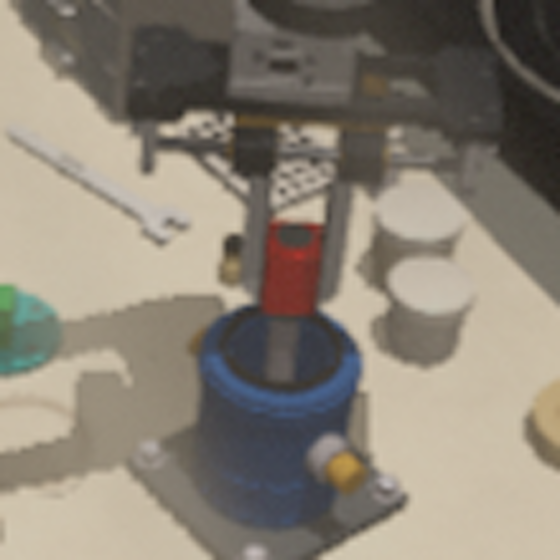

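```bash
python3 - <<'E'
from tw import *
im,d=get_image("side");W=world("side",d)
m=mask(im,170,8,110,40,(290,150,330,200));print("red",m.sum(),"z range",np.percentile(W[m][:,2],[2,50,98]),"xy",W[m].mean(0))
g=(np.hypot(W[...,0]-.588,W[...,1]+.025)<.022)&(W[...,2]>.175)&(W[...,2]<.22)
print("z hist",np.histogram(W[g][:,2],bins=np.arange(.175,.221,.003)))
for z in(.182,.192,.204,.154): print(z,proj("side",[[.587,-.026,z]]))
A=cv2.resize(im[150:215,270:335],(780,780),interpolation=cv2.INTER_CUBIC)[:600];cv2.imwrite("pics/in2.png",A[:,:,::-1])
st()
E
```

```text
red 152 z range [0.15278695 0.17837259 0.19603568] xy [ 0.57634729 -0.03292876  0.18044291]
z hist (array([11, 16, 11, 15, 15, 49, 28,  8,  6,  6,  8,  5,  6,  8,  8]), array([0.175, 0.178, 0.181, 0.184, 0.187, 0.19 , 0.193, 0.196, 0.199,
       0.202, 0.205, 0.208, 0.211, 0.214, 0.217, 0.22 ]))
0.182 [[307.64965598 179.75666029]]
0.192 [[307.99237637 176.84677441]]
0.204 [[308.4093752 173.3063148]]
0.154 [[306.71243885 187.71449864]]
 14.12 [ 0.5888 -0.0232  0.3529] F [ 3.2  1.6 -0.9] M [ 0.56 -0.76 -0.1 ] q6 43.9
```

View pics/in2.png

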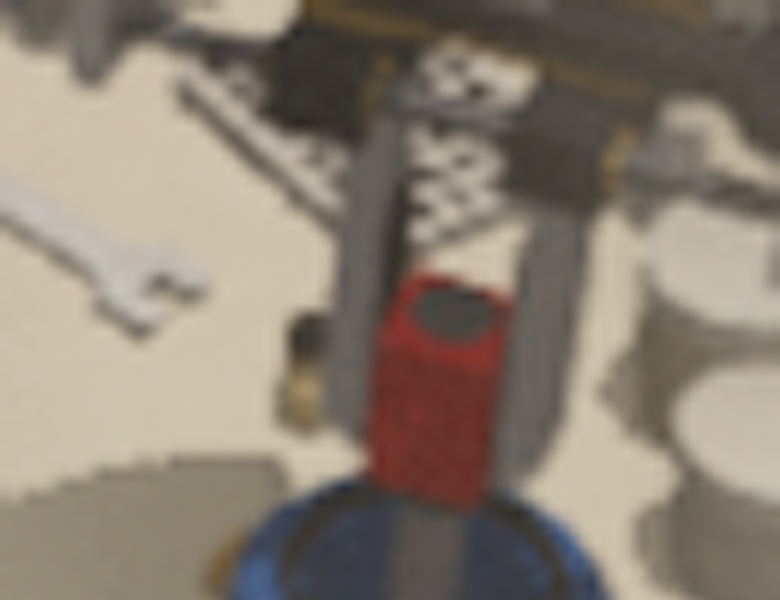

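Head top ≈ 0.192 m, so the foot is at 0.020 m: fully on. The torque stayed oddly low, so the head may be pivoting in the grip. I firm the grip to 60 N and go on in small steps, watching torque and opening.

```bash
python3 - <<'E'
from tw import *
clamp(60)
for i in range(10):
    turn(-4);t=np.mean([get_wrist_torque()[2] for _ in range(5)])
    print(i,round(get_clock(),2),round(get_q()[5],1),"Mz",round(t,2),"op",round(get_opening()*1000,2),"j6",np.round(get_joint_efforts()[5],2),"z",round(get_eef_pos()[2],4))
    if abs(t)>1.2: break
E
```

```text
0 14.58 47.8 Mz -0.06 op 27.91 j6 0.04 z 0.3527
1 14.83 51.7 Mz -0.0 op 27.96 j6 0.03 z 0.3525
2 15.08 55.5 Mz -0.02 op 27.63 j6 0.04 z 0.3522
3 15.33 59.3 Mz 0.04 op 27.79 j6 0.07 z 0.3521
4 15.58 63.2 Mz 0.01 op 27.5 j6 0.08 z 0.3521
5 15.83 67.0 Mz 0.05 op 27.55 j6 0.08 z 0.3521
6 16.08 70.8 Mz -0.02 op 28.01 j6 0.06 z 0.3522
7 16.33 74.7 Mz 0.04 op 27.47 j6 0.14 z 0.3522
8 16.58 78.5 Mz -0.29 op 27.73 j6 -0.22 z 0.3522
9 16.83 82.4 Mz -0.43 op 27.47 j6 -0.3 z 0.3522
```

```bash
python3 - <<'E'
from tw import *
for i in range(8):
    turn(-4);t=np.mean([get_wrist_torque()[2] for _ in range(3)])
    print(i,round(get_clock(),2),round(get_q()[5],1),"Mz",round(t,2),"op",round(get_opening()*1000,2),"j6",np.round(get_joint_efforts()[5],2),np.round(get_eef_pos(),4),np.round(get_contact_force(),1))
    if abs(t)>1.0: break
E
```

```text
0 17.08 86.2 Mz 0.03 op 27.71 j6 0.23 [ 0.589  -0.0229  0.3521] [ 3.5  1.7 -3.3]
1 17.33 90.1 Mz 0.27 op 27.54 j6 0.29 [ 0.5889 -0.0229  0.3521] [ 3.2  2.8 -4.6]
2 17.58 93.9 Mz 0.07 op 27.68 j6 0.08 [ 0.589  -0.0229  0.3521] [ 2.9  2.7 -1.6]
3 17.83 97.8 Mz -0.33 op 27.91 j6 -0.25 [ 0.5889 -0.0229  0.3534] [1.  3.5 0.9]
4 18.08 101.6 Mz -0.32 op 27.81 j6 -0.29 [ 0.5888 -0.0229  0.3537] [ 2.8  3.4 -0.1]
5 18.33 105.5 Mz 0.01 op 27.64 j6 0.03 [ 0.5888 -0.0229  0.3536] [ 2.6  2.9 -0.3]
6 18.58 109.3 Mz -0.05 op 27.62 j6 0.04 [ 0.5887 -0.023   0.3534] [ 2.2  2.  -1.5]
7 18.83 113.1 Mz -0.01 op 27.48 j6 0.04 [ 0.5886 -0.0231  0.3531] [ 2.1  2.4 -2.6]
```

The torque and height wiggle repeats every 60°, so the socket seems to slip over the nut's corners. I draw it straight out and look at the nut.

```bash
python3 - <<'E'
from tw import *
p=np.array(get_eef_pos());servo_line(np.array([p[0],p[1],.48]),v=.2);st("up")
servo_line(np.array([.45,-.2,.48]),v=.3);st("aside")
im,d=grab("top",4);np.savez("pics/nut2.npz",im=im,d=d)
s=16;u0,v0=272,152;U=cv2.resize(im[v0:v0+22,u0:u0+22],None,fx=s,fy=s,interpolation=cv2.INTER_CUBIC)
hsv=cv2.cvtColor(U,cv2.COLOR_RGB2HSV)
for s0 in(70,90,110):
    m=((hsv[...,0]>8)&(hsv[...,0]<32)&(hsv[...,1]>s0)&(hsv[...,2]>60)).astype(np.uint8)
    cs,_=cv2.findContours(m,cv2.RETR_EXTERNAL,cv2.CHAIN_APPROX_NONE);c=cv2.convexHull(max(cs,key=cv2.contourArea))
    f=np.zeros_like(m);cv2.fillPoly(f,[c],1)
    P=plane("top",(px(f)+.5)/s-.5+[u0,v0],.031)[:,:2];P0=P.mean(0);w=P-P0;r=np.hypot(*w.T);th=np.arctan2(w[:,1],w[:,0])
    h=np.sum(r**6*np.exp(6j*th))/np.sum(r**6)
    print("nut",P0,"flat yaw mod60",np.degrees(np.angle(h))/6+30,abs(h))
a=np.load("pics/top1.npz")["im"];g=lambda i:cv2.resize(i[145:180,262:302],(400,350),interpolation=cv2.INTER_CUBIC)
si,_=get_image("side");f=proj("side",[[.45,-.2,.148]])[0].astype(int);B=cv2.resize(si[f[1]-50:f[1]+20,f[0]-40:f[0]+40],(280,245),interpolation=cv2.INTER_CUBIC)
o=np.zeros((600,800,3),np.uint8);o[:350]=np.hstack([g(a),g(im)]);o[350:595,:280]=B
cv2.imwrite("pics/nut2.png",o[:,:,::-1]);print(get_clock())
E
```

```text
up 19.62 [ 0.5884 -0.0235  0.4783] F [ 0.2 -0.5 -2. ] M [0.09 0.12 0.01] q6 113.3
aside 20.52 [ 0.4503 -0.1996  0.4793] F [ 0.2  0.3 -2.2] M [ 0.08  0.11 -0.02] q6 90.5
nut [ 0.58891527 -0.0223459 ] flat yaw mod60 57.033443890552064 0.14076292393760048
nut [ 0.58900406 -0.02244824] flat yaw mod60 56.35474868392102 0.13671435039649918
nut [ 0.58908823 -0.02196226] flat yaw mod60 54.28374307892355 0.10521959979318862
20.7667
```

View pics/nut2.png

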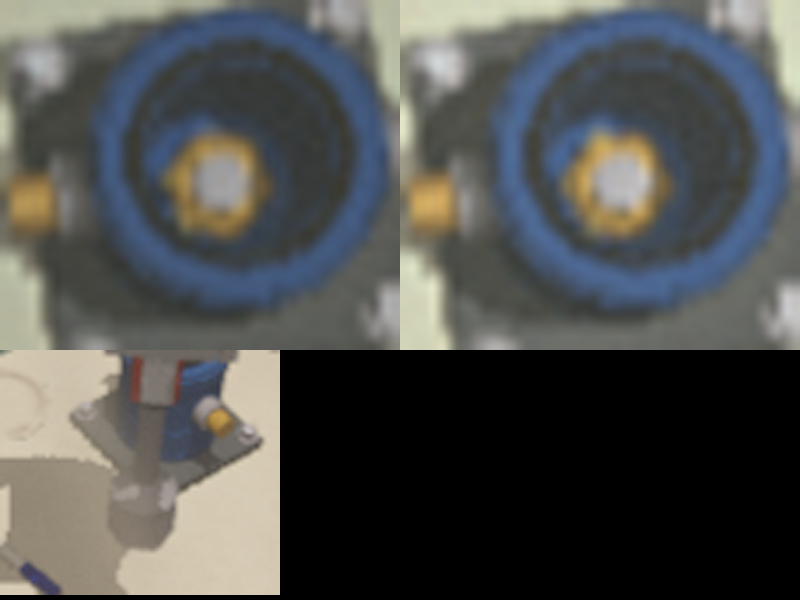

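The nut reads ≈ −4° mod 60 (it was −7.5°). That fits the expected stop at −6.4° mod 60, perhaps eased back slightly, but −60° and unmoved look nearly alike. I re-seat the socket at the original phase, better centred, and turn in fine steps, which will show which it is.

```bash
python3 - <<'E'
from tw import *
R=rotdown(54.5);h=np.array([.590,-.022])
q=np.array(get_q());q[5]=-85;move_j(q)
servo_line(np.array([*h,.48]),rot=R,v=.3);st("over")
servo_line(np.array([*h,.385]),v=.2)
r=servo_line(np.array([*h,.350]),v=.04,threshold=9);st(r)
if get_eef_pos()[2]>.357: r=servo_line(np.array([*h,.351]),v=.03,threshold=9);st(r)
if get_eef_pos()[2]<.357:
  for i in range(9):
    turn(-2);t=np.mean([get_wrist_torque()[2] for _ in range(3)])
    print(2*i+2,round(get_clock(),2),round(get_q()[5],1),"Mz",round(t,2),"j6",np.round(get_joint_efforts()[5],2),np.round(get_eef_pos(),4),np.round(get_contact_force(),1),np.round(get_opening()*1000,1))
    if t>.6: break
E
```

```text
over 24.26 [ 0.5896 -0.0228  0.48  ] F [-0.2  0.5 -2.1] M [-0.03  0.04 -0.07] q6 -62.2
True 25.65 [ 0.5898 -0.0219  0.352 ] F [0.2 0.2 3.8] M [-0.02  0.03  0.07] q6 -62.1
2 25.9 -60.2 Mz 0.03 j6 0.03 [ 0.5898 -0.0219  0.3521] [-1.  -0.2  1.1] 27.7
4 26.15 -58.2 Mz 0.03 j6 0.04 [ 0.5899 -0.0218  0.3521] [ 0.4 -0.4 -0.9] 27.6
6 26.4 -56.3 Mz 0.02 j6 0.04 [ 0.59   -0.0217  0.3521] [0.8 1.4 0.7] 27.7
8 26.65 -54.4 Mz -0.01 j6 0.05 [ 0.5901 -0.0217  0.3521] [ 1.1  1.9 -0.3] 28.2
10 26.9 -52.4 Mz 0.0 j6 0.04 [ 0.5901 -0.0218  0.3521] [1.2 0.8 0.1] 27.7
12 27.15 -50.5 Mz -0.0 j6 0.04 [ 0.5901 -0.0219  0.3521] [ 0.6 -0.3  0.4] 27.7
14 27.4 -48.6 Mz -0.01 j6 0.02 [ 0.5901 -0.022   0.352 ] [ 0.3 -0.7 -1.1] 27.6
16 27.65 -46.6 Mz 0.1 j6 0.12 [ 0.5901 -0.022   0.352 ] [ 1.  -0.2 -0.6] 27.9
18 27.9 -44.7 Mz 0.23 j6 0.27 [ 0.5901 -0.022   0.352 ] [ 0.4  0.1 -0.4] 27.8
```

```bash
python3 - <<'E'
from tw import *
tot=18;pk=0
for i in range(14):
    turn(-2);tot+=2;t=np.mean([get_wrist_torque()[2] for _ in range(3)]);pk=max(pk,t)
    print(tot,round(get_clock(),2),round(get_q()[5],1),"Mz",round(t,2),"j6",np.round(get_joint_efforts()[5],2),np.round(get_eef_pos(),4),np.round(get_contact_force(),1),np.round(get_opening()*1000,1))
    if t>.7 or t<pk-.3: break
E
```

```text
20 28.15 -42.8 Mz 0.5 j6 0.46 [ 0.5901 -0.022   0.352 ] [0.6 0.5 1.2] 27.8
22 28.4 -40.9 Mz 0.37 j6 0.45 [ 0.5901 -0.022   0.352 ] [ 0.3 -0.8 -0.3] 27.5
24 28.65 -38.8 Mz -0.27 j6 -0.33 [ 0.5901 -0.0221  0.3521] [ 1.5 -0.   0.8] 27.7
```

```bash
python3 - <<'E'
from tw import *
for i in range(6):
    t=np.mean([get_wrist_torque()[2] for _ in range(3)])
    print(round(get_clock(),2),round(get_q()[5],1),"Mz",round(t,2),"op",np.round(get_opening()*1000,1),round(get_eef_pos()[2],4),np.round(get_contact_force(),1))
    turn(-2)
im,d=get_image("side");W=world("side",d)
g=(np.hypot(W[...,0]-.588,W[...,1]+.025)<.02)&(W[...,2]>.18)&(W[...,2]<.21);print(np.median(W[g][:,2]))
A=cv2.resize(im[150:215,270:335],(580,580),interpolation=cv2.INTER_CUBIC);cv2.imwrite("pics/in3.png",A[:,:,::-1])
E
```

```text
28.65 -38.8 Mz -0.27 op 27.7 0.3521 [ 1.5 -0.   0.8]
28.9 -37.0 Mz 0.89 op 27.6 0.352 [ 0.5 -0.2  0.1]
29.15 -35.0 Mz 0.19 op 27.6 0.352 [0.2 0.6 0.1]
29.4 -33.0 Mz 0.15 op 27.7 0.352 [-0.3  0.9  1.9]
29.65 -31.1 Mz -0.05 op 27.8 0.352 [ 0.3 -0.1  0.9]
29.9 -29.2 Mz 0.08 op 27.7 0.352 [1.  0.2 1.3]
0.19179943109987407
```

View pics/in3.png

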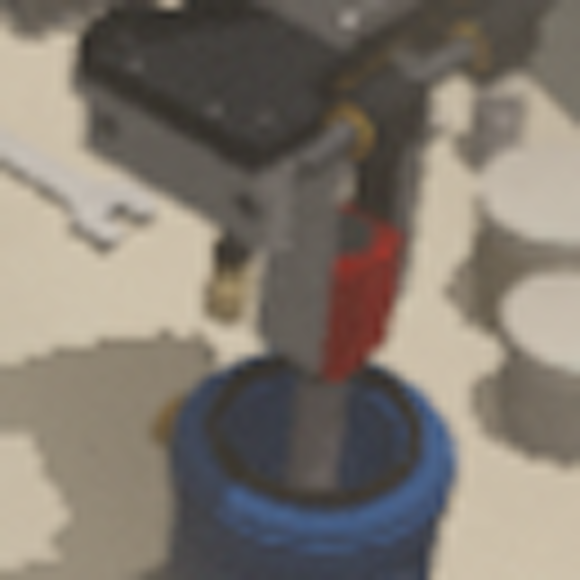

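Steps are ambiguous (a peak of 0.89, then ~0.1). A look at the nut now decides it: driven with the socket it would read ≈ −26°, at the stop still ≈ −5°.

```bash
cat > nutm.py <<'E'
from tw import *
def nutyaw(im):
    s=16;u0,v0=272,152;U=cv2.resize(im[v0:v0+22,u0:u0+22],None,fx=s,fy=s,interpolation=cv2.INTER_CUBIC)
    hsv=cv2.cvtColor(U,cv2.COLOR_RGB2HSV);o=[]
    for s0 in(70,80,90,100,110):
        m=((hsv[...,0]>8)&(hsv[...,0]<32)&(hsv[...,1]>s0)&(hsv[...,2]>60)).astype(np.uint8)
        cs,_=cv2.findContours(m,cv2.RETR_EXTERNAL,cv2.CHAIN_APPROX_NONE);c=cv2.convexHull(max(cs,key=cv2.contourArea))
        f=np.zeros_like(m);cv2.fillPoly(f,[c],1)
        P=plane("top",(px(f)+.5)/s-.5+[u0,v0],.031)[:,:2];P0=P.mean(0);w=P-P0;r=np.hypot(*w.T);th=np.arctan2(w[:,1],w[:,0])
        h=np.sum(r**6*np.exp(6j*th))/np.sum(r**6);o.append((round(np.degrees(np.angle(h))/6+30,1),round(abs(h),3)))
    return o
E
python3 - <<'E'
from nutm import *
p=np.array(get_eef_pos());servo_line(np.array([p[0],p[1],.48]),v=.25);st("up")
servo_line(np.array([.46,-.16,.48]),v=.35);st("aside")
im,d=grab("top",6);np.savez("pics/nut3.npz",im=im,d=d)
ims=[np.load("pics/top1.npz")["im"],np.load("pics/nut2.npz")["im"],im]
for i in ims: print(nutyaw(i))
g=lambda i:cv2.resize(i[152:174,272:294],(264,264),interpolation=cv2.INTER_CUBIC)
cv2.imwrite("pics/nut3.png",cv2.convertScaleAbs(np.hstack([g(i) for i in ims])[:,:,::-1],alpha=1.3))
E
```

```text
up 30.86 [ 0.59   -0.0221  0.4781] F [ 0.5  0.1 -3.2] M [-0.06  0.01 -0.01] q6 -27.2
aside 31.55 [ 0.4597 -0.1602  0.4781] F [-0.3  0.6 -2.3] M [-0.01  0.    0.04] q6 -45.4
[(np.float64(52.8), np.float64(0.135)), (np.float64(52.6), np.float64(0.137)), (np.float64(52.6), np.float64(0.14)), (np.float64(51.7), np.float64(0.138)), (np.float64(50.4), np.float64(0.145))]
[(np.float64(57.0), np.float64(0.141)), (np.float64(56.6), np.float64(0.137)), (np.float64(56.4), np.float64(0.137)), (np.float64(56.1), np.float64(0.129)), (np.float64(54.3), np.float64(0.105))]
[(np.float64(57.2), np.float64(0.136)), (np.float64(57.0), np.float64(0.133)), (np.float64(56.5), np.float64(0.129)), (np.float64(56.2), np.float64(0.12)), (np.float64(54.3), np.float64(0.1))]
```

View pics/nut3.png

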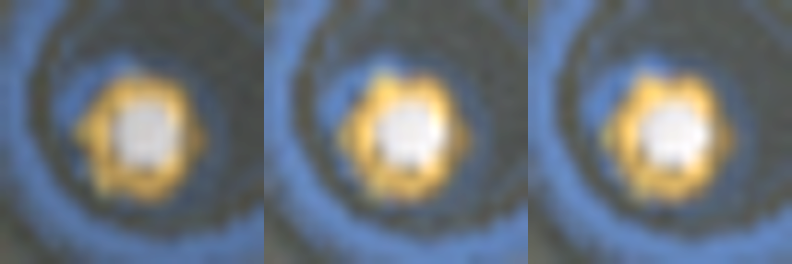

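Two captures agree (57.0° and 57.1°; 52.7° at the start) although the socket pressed the nut clockwise with up to 0.89 N m, well over its friction. The nut is at its stop and has not been carried back. Now I return the extension to the stand.

```bash
python3 - <<'E'
from nutm import *
s=np.array([.4285,-.258])
servo_line(np.array([*s,.46]),rot=rotdown(53.4),v=.3);st("over stand")
servo_line(np.array([*s,.36]),v=.2,threshold=15)
r=servo_line(np.array([*s,.340]),v=.05,threshold=7);st(r)
open_gripper();st("open")
servo_line(np.array([*s,.44]),v=.25);st("up")
im,d=get_image("side");W=world("side",d)
m=mask(im,170,8,110,40,(275,250,320,300));print(m.sum(),np.percentile(W[m],[5,50,95],axis=0).round(3))
# next: cover pose options
for y in(72,73,-107,-108): print(y,ik([.431,.267,.30],rotdown(y)))
E
```

```text
over stand 32.64 [ 0.4288 -0.2577  0.4601] F [-0.3  0.5 -1.9] M [-0.03  0.02 -0.05] q6 -90.9
True 33.7 [ 0.4286 -0.2581  0.3418] F [ 0.1 -0.7  2.8] M [-0.03 -0.02  0.01] q6 -90.9
open 34.81 [ 0.4284 -0.2578  0.3404] F [ 0.3  0.4 -0.3] M [ 0.03 -0.06 -0.  ] q6 -91.0
up 35.36 [ 0.4284 -0.258   0.4393] F [ 0.   0.2 -0.4] M [-0.02  0.03  0.02] q6 -91.0
14 [[ 0.399 -0.311  0.179]
 [ 0.431 -0.272  0.182]
 [ 0.442 -0.259  0.262]]
72 [ 2.53681003e+01  2.10732603e+00  9.35949354e+01 -2.54444375e-14
  8.42977385e+01 -4.66318997e+01]
73 [ 2.53681003e+01  2.10732603e+00  9.35949354e+01 -2.54444375e-14
  8.42977385e+01 -4.76318997e+01]
-107 [ 2.53681003e+01  2.10732603e+00  9.35949354e+01 -2.54444375e-14
  8.42977385e+01  1.32368100e+02]
-108 [ 2.53681003e+01  2.10732603e+00  9.35949354e+01 -2.54444375e-14
  8.42977385e+01  1.33368100e+02]
```

Extension released, head at z ≈ 0.18. Next the cover: first a light clamp across the bar's ends centres it lengthwise, then I regrip across its width and lift.

```bash
python3 - <<'E'
from nutm import *
c=np.array([.4315,.2675])
reach(np.array([*c,.26]),rotdown(-18));st("over")
print(servo_line(np.array([*c,.211]),v=.12,threshold=5));st()
clamp(8);print("op",get_opening());st()
open_gripper()
servo_line(np.array([*c,.2115]),rot=rotdown(72),v=.1);st("rot")
clamp(45);print("op",get_opening());st()
servo_line(np.array([*c,.26]),v=.2);st("lift");print(get_opening())
E
```

```text
over 37.42 [0.4318 0.2671 0.2599] F [ 1.   0.1 -0.4] M [-0.03  0.15  0.02] q6 43.4
False
 37.98 [0.4318 0.2673 0.2112] F [ 0.3 -0.5 -0.4] M [-0.03  0.08  0.06] q6 43.4
op 0.044311449804278515
 38.81 [0.4315 0.2675 0.211 ] F [0.  0.2 0.6] M [-0.12  0.16  0.01] q6 43.4
rot 41.42 [0.4315 0.2675 0.2115] F [-0.1 -0.5 -0.1] M [ 0.02  0.05 -0.02] q6 -46.6
op 0.012038320302566963
 42.65 [0.4315 0.2675 0.2115] F [ 0.5  0.3 -0.2] M [ 0.09 -0.03 -0.06] q6 -46.6
lift 43.04 [0.4316 0.2676 0.2604] F [-0.4 -0.5 -1.6] M [-0.02  0.02  0.03] q6 -46.6
0.011823926687417838
```

```bash
python3 - <<'E'
from nutm import *
h=np.array([.590,-.022])
servo_line(np.array([.4315,.2675,.37]),v=.3)
servo_line(np.array([*h,.37]),v=.35);st("over")
servo_line(np.array([*h,.338]),v=.1)
r=servo_line(np.array([*h,.318]),v=.03,threshold=4);st(("seal",r))
r=servo_line(np.array([*h,.314]),v=.03,threshold=20);st(("press",r));print(get_opening())
E
```

```text
over 44.65 [ 0.5895 -0.0208  0.369 ] F [-0.   1.  -1.8] M [0.05 0.04 0.05] q6 -79.6
('seal', True) 45.62 [ 0.5901 -0.0221  0.3237] F [ 0.2 -0.3  1.5] M [-0.04 -0.19 -0.02] q6 -79.6
('press', True) 45.88 [ 0.5899 -0.022   0.3213] F [-1.  -0.2  2.8] M [ 0.09  0.07 -0.02] q6 -79.6
0.011776688325721782
```

```bash
python3 - <<'E'
from nutm import *
h=np.array([.590,-.022])
open_gripper();servo_line(np.array([*h,.36]),v=.15)
clamp(20)
r=servo_line(np.array([*h,.330]),v=.04,threshold=18);st(("press top",r))
servo_line(np.array([*h,.40]),v=.25)
servo_line(np.array([.42,.12,.42]),v=.4);open_gripper();st("away")
it,dt=grab("top",3);si,ds=grab("side",2)
for n,im,d in(("top",it,dt),("side",si,ds)):
    W=world(n,d);m=(np.hypot(W[...,0]-.588,W[...,1]+.024)<.05)&(W[...,2]>.1135)&(W[...,2]<.125)
    q=cv2.convexHull(px(m).astype(np.float32))[:,0];print(n,"disc",m.sum(),circ(plane(n,q,.118)[:,:2]),"z",np.median(W[m][:,2]))
    P=W[m];A=np.c_[P[:,:2]-P[:,:2].mean(0),np.ones(len(P))];print(" tilt deg",np.degrees(np.linalg.lstsq(A,P[:,2],rcond=None)[0][:2]))
    g=(np.hypot(W[...,0]-.588,W[...,1]+.024)<.06)&(W[...,2]>.095)
    q=cv2.convexHull(px(g&(W[...,2]<.1135)).astype(np.float32))[:,0];print(" rim",circ(plane(n,q,.108)[:,:2]))
    m=(np.hypot(W[...,0]-.43,W[...,1]+.256)<.03)&(W[...,2]>.17)&(W[...,2]<.2);print(" head",m.sum(),W[m].mean(0))
a=cv2.resize(it[80:280,110:450],(800,470));b=cv2.resize(si[130:340,140:440],(800,560))
cv2.imwrite("pics/end.png",np.vstack([cv2.resize(a,(520,300)),cv2.resize(b,(520,300))])[:,:,::-1]);print(get_clock())
E
```

```text
('press top', True) 49.63 [ 0.5898 -0.022   0.3355] F [-0.5 -0.3  4. ] M [0.02 0.08 0.03] q6 -79.6
away 52.2 [0.42 0.12 0.42] F [ 0.4 -0.6  0.6] M [ 0.03  0.04 -0.08] q6 -63.5
top disc 409 (array([ 0.58781163, -0.02289779,  0.03549361]), np.float64(0.0005614040515354476)) z 0.11714940247684535
 tilt deg [-0.04673518  0.00462065]
 rim (array([ 0.58719874, -0.02159327,  0.04409036]), np.float64(0.00036701034468751423))
 head 114 [ 0.4292965  -0.25699655  0.18074769]
side disc 293 (array([ 0.58786391, -0.02537138,  0.03612016]), np.float64(0.000688008600814872)) z 0.11766026523629491
 tilt deg [0.40456935 0.44464008]
 rim (array([ 0.58342777, -0.03014585,  0.04573129]), np.float64(0.001516899085557507))
 head 176 [ 0.42553198 -0.26191444  0.18031295]
52.45
```

View pics/end.png

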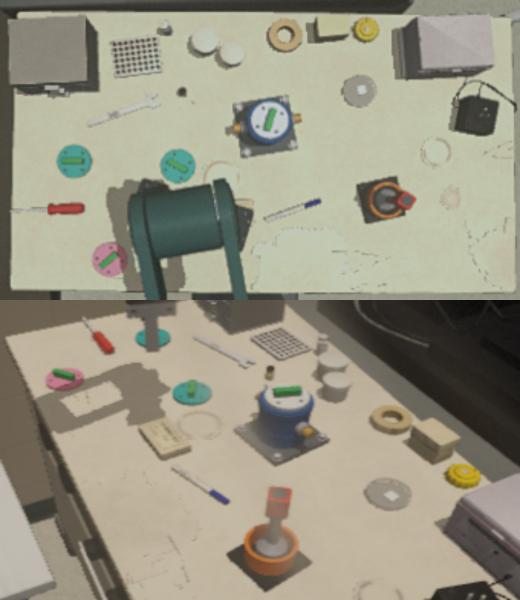

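The view shows the cover centred on the housing, bar up; the extension upright in the stand; the bystanders where they were. In the top view the disc is within about 1 mm of the housing axis, level, with its upper face at 117–118 mm. Handing in.

```bash
python3 -c "
from plant import *
job_done();print(get_clock())"
```

```text
the job is handed in; nothing more can be done
the job is handed in; nothing more can be done
```

I did the whole job in the order asked and handed it in at about 52 s. The nut being at its stop is inferred rather than seen directly.

**Nut:**
- **First pass:** I turned the socket some 170°, well beyond where the stop must lie. The torque stayed low, apparently because the socket slipped over the nut's corners.
- **Second pass:** I re-seated it better centred and pressed clockwise with up to 0.89 N m, against a nut friction of about 0.35 N m.
- **Evidence for the stop:** Pictures after each pass gave the same nut angle (57.0° and 57.1° mod 60, against 52.7° at the start). That fits the nut having reached its stop and not been carried back. The angle is only known mod 60°, so the torque is what rules out an unmoved nut. I never saw a clean hard-stop torque rise, and the first-pass readings disagreed with one.

**Extension:** It is back upright in the stand. Its head top measured at about 181 mm, against 182 mm expected.

**Cover:**
- **Centring:** It lies within about 1 mm of the housing axis in the top view. The side camera puts the offset nearer 2 mm, but the two cameras differed by 2–4 mm throughout.
- **Seating:** It is level, bar up, with its upper face at 117–118 mm against 118 mm expected. I pressed it down twice.

**Bystanders:** They looked unmoved in the last picture. The arm hid part of the top view, but the side view showed the cardboard box in place.

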